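# Snap a computer mouse back together

### The job

A half-reassembled computer mouse lies on the cutting mat with its left key plate, right key plate and palm cover still standing proud on their snaps. Press each part straight down until it is fully home: first the left key plate, then the right key plate, and last the palm cover, which locks them both (left and right as the user of the mouse sees them, with the palm end towards the user and the wheel end away). Only press: do not lift the mouse, tip it or shove it out of its place, leave the other things on the mat alone, and finish clear of everything.

Things in the scene. Friction and masses are not known exactly. Their poses are not given: they have to be found in the camera images.
- mouse: Dark computer mouse lying loose on a green gridded mat (top at z = 0.003), about 0.16 kg, any yaw. Origin: on its underside, mid-length; +x to the nose (wheel end), +y to the left side. Lower shell 127 x 74 x 24 mm (x -64 to +63 mm), half-round palm end, square nose; a low thumb rest (56 mm long, 9 mm high) juts out 14 mm on the left side only, at x -40 to +16 mm.
- mouse_nose (a point): Middle of the nose face of the lower shell: 63 mm ahead of the mouse's origin, 12 mm above its underside. A light grey scroll wheel 7 mm wide stands between the key plates at mouse x = +40 mm, its top 34 mm above the underside.
- left_key_top (a point): Centre of the flat top of the left key plate, a dark grey plate 52 mm (along the mouse) x 32 mm x 7 mm beside the wheel, at mouse x = +37, y = +21 mm; 10 mm gap to the right plate, 1.5 mm or so to the palm cover. Top 39 mm above the mouse's underside at joint value 0, 32 mm when home.
- left_key (a joint): How far the left key plate has been pressed down, m: 0 to 0.0070 (7 mm = fully home, hard stop). Starts 0 to 2 mm down. It slides straight down against about 4 N of snap friction (no spring) and stays where it is left.
- right_key_top (a point): Centre of the flat top of the right key plate, mirror image of the left one, at mouse x = +37, y = -21 mm. Same heights.
- right_key (a joint): As left_key, for the right key plate: 0 to 0.0070 m, about 4 N, stays where it is left.
- palm_cover_top (a point): Centre of the top of the palm cover, at mouse x = -27, y = 0: the large dark grey dome over the palm end (72 mm across, x from -63 to +9 mm; the middle 32 mm of its top is flat). Top 47 mm above the mouse's underside at joint value 0, 40 mm when home.
- palm_cover (a joint): As left_key, for the palm cover: 0 to 0.0070 m, about 5 N of friction, stays where it is left.
- screwdriver: Loose precision screwdriver, 150 mm long, lying flat on the mat beside the mouse. Leave alone.
- key_bracket: Loose black plastic thumb-key bracket, a slotted frame about 95 x 34 x 13 mm, lying flat. Leave alone.
- screw_dish: Loose steel screw dish, 64 mm across, 22 mm high. Leave alone.
- old_base: Base of an old mouse with a green circuit board, an open black tray 110 x 68 x 22 mm, loose. Leave alone.

How it is judged:
On the way, in this order (a step that is already met when the one before it is completed fails the run):
1. the left key plate is pressed home (value of joint left_key above 0.0055 m), for 0.1 s.
2. then the right key plate is pressed home (value of joint right_key above 0.0055 m), for 0.1 s.
3. then the palm cover is pressed home (value of joint palm_cover above 0.0055 m), for 0.1 s.
At the end, for the whole second after the job is handed in: All three parts are pressed at least 5.5 of their 7 mm; the mouse lies flat (within 0.1 rad), at rest, within 25 mm of where it was (its nose within 30 mm); the screwdriver, bracket, dish and old base are within 20 mm of where they were (value of joint each of left_key, right_key, palm_cover above 0.0055 m and distance of mouse from where it was at the start of the episode below 0.025 m and distance of mouse_nose from where it was at the start of the episode below 0.03 m and angle between mouse's own z axis and vertical below 0.1 rad and linear speed of mouse below 0.02 m/s and distance of each of screwdriver, key_bracket, screw_dish, old_base from where it was at the start of the episode below 0.02 m); the robot touches nothing.
It fails at once if the right key plate is pressed (beyond 4 mm) before the left one is home (value of joint right_key above 0.004 m and value of joint left_key below 0.0055 m).
It fails at once if the palm cover is pressed (beyond 4 mm) before both key plates are home (value of joint palm_cover above 0.004 m and value of joint any of left_key, right_key below 0.0055 m).
It fails at once if the mouse is lifted (underside more than 12 mm above the mat) or tipped by more than 0.25 rad (height (world z) of mouse above 0.015 m or angle between mouse's own z axis and vertical above 0.25 rad).
It fails at once if the mouse is shoved out of its place (over 25 mm, or its nose over 30 mm) (distance of mouse from where it was at the start of the episode above 0.025 m or distance of mouse_nose from where it was at the start of the episode above 0.03 m).
It fails at once if another thing on the mat is moved more than 20 mm or lifted (distance of any of screwdriver, key_bracket, screw_dish, old_base from where it was at the start of the episode above 0.02 m).
It also fails if it takes over 45 s, if anything falls off the work surface, if the arm or the gripper's body presses on something with over 40 N, if the wrist force passes 120 N, or if a joint passes its speed limit or range.

### The arm

A 6-joint arm with a two-finger parallel gripper is mounted at the origin on the work surface. World frame = base frame: x ahead of the robot, y to its left, z up, the work surface at z = 0. Lengths are in m, angles in rad, forces in N, time in s.
With the tool pointing down it reaches from about 0.25 to 0.725 m from the base axis. Payload 4 kg.
Tool frame: the origin (TCP) lies midway between the tips of the shut fingers; the grasp point (between the pads) lies 19 mm behind it (bot.grip_depth is the distance from the TCP to the grasp point, in m); z points along the fingers, y is the line along which they close (so a half turn about z gives the same grasp; the last joint's range is limited). The gripper opens to 85 mm and grips with 20 to 120 N. Pads are 22 mm wide; open, the fingers measure 114 mm over their backs; the gripper's body (76 mm by 85 mm) begins 54 mm behind the grasp point. The pads swing forward as they close: fully open they stand 13 mm farther back than shut.
Start: joints at [1.296, 0.241, 0.005, 1.335, 0, 1.571], TCP at [0.136, 0.481, 0.231] pointing down, gripper open.
Joint ranges: [-2.72, 2.72], [-1.05, 1.87], [-1.09, 1.28], [-1.99, 2.15], [-1.42, 1.44], [-3.14, 3.14]. Speed limits (rad/s): [2.79, 2.79, 3.14, 3.14, 3.14, 3.14].

### API

Orientations are given as a unit quaternion [x, y, z, w].
In Python, from workcell import bot gives the robot as it stands.
- The arm moves only by the shell command python3 -m creep 'ROWS'. ROWS is JSON, one flat list of numbers, 5 for each row, row after row: the shift along the world's x, y, z in m, then the turn about the world's z in rad, then the finger opening in m, from 0 to 0.0854. In form: [x, y, z, twist, claw, x, y, z, twist, claw, ...]. A call has 1 to 10 rows; each row is the pose to reach, as a shift and turn from the pose commanded when the call began; what a row does not reach only later rows make up. A row lasts 1/12 s, in which the tool goes at most 41.7 mm and 7.16 degrees, less where a joint would pass 70% of its speed; a pose out of reach is approached as far as the arm can. A call with a gripper value outside its range is refused whole. The fingers move at their own pace and stop on an object; the grip force is fixed at half the most. Time passes only in rows, so rows that repeat a pose let the fingers close. It gives the time, the measured TCP pose, the force, the opening and the grip force at its end, in the units of the state.
- bot.get_obs(): the state, without advancing time (a new reading comes with each control period).
- bot.camera(name): name is "scene" or "side" or "wrist"; returns a dict with "pixels" (384x512x3 uint8, red, green, blue), "camera_matrix" (3x3 intrinsics, pixels), "extrinsics" (4x4, takes a point from world to camera coordinates); the wrist camera has in their place "T_tool_cam" (4x4, takes a point from camera to tool coordinates, whose origin is the TCP and whose axes are the flange's). Camera axes: x right, y down, z forward; pixel columns grow to the right and rows downward; lengths in m; the calibration is good to about 2 mm. A picture is of the moment at which its call begins: read the wrist's pose just before it. There is no depth.
- bot.job_done(): hands the job in; it is judged then, once.
Trained networks look in the newest picture that a camera, given by its name, has taken for a name from the list of things; names that differ only in an ending like _2 or _b are one class to them, and where a whole thing is asked for, a point or a joint stands for the part that bears it (a point fixed in the world has none). Each returns a list of dicts, best first, with "score" (0 to 1); they miss things now and then, are a little off and sometimes report something else, mostly with a low value. They report only what shows in the picture. A call takes as long as a camera call.
- bot.look_for(camera, thing): "centre" ([column, row] as shares, 0 to 1, of the picture: columns of its width, rows of its height, amid what is visible of it).
- bot.place_of(camera, thing): "centre" ([column, row] as shares, 0 to 1, of the picture: columns of its width, rows of its height: a listed point, or the origin of a listed thing).
The state is a dict: "clock": time; "joint_pos": joint angles; "joint_vel": joint speeds; "tau": joint torques, N m; "eef_pos": TCP position; "tool_rot": TCP orientation; "ft_force": force on the tool from outside, world axes, zero at the start; "ft_torque": the same for the moment, N m; "grip_width": finger opening in m; "grasp_force": force on a finger pad.
Only numpy, scipy, OpenCV 4.12 (cv2) and the standard library are available. Lean on these libraries where they do the work, as an engineer would, in place of code of your own. Each camera call takes 0.05 s, during which the arm holds its last target. There are 200 camera calls.

## Working session

There is one attempt and no reset: what is moved stays moved. The work goes in short steps, Python scripts to look and compute and a shell command to move; the robot and the scene stay as the last step left them, time stands still between calls to the robot, and variables do not carry over. Pictures are saved under pics/ and viewed, at most 10 in all, crops included, and the job is handed in when it is done.

```bash
mkdir -p pics
cat > h.py <<'E'
import numpy as np, cv2
from workcell import bot
from scipy.spatial.transform import Rotation as R
def snap(c):
    o=bot.get_obs(); d=bot.camera(c); K=np.array(d["camera_matrix"])
    if c=="wrist":
        T=np.eye(4);T[:3,:3]=R.from_quat(o["tool_rot"]).as_matrix();T[:3,3]=o["eef_pos"]
        E=np.linalg.inv(T@np.array(d["T_tool_cam"]))
    else: E=np.array(d["extrinsics"])
    return d["pixels"],K,E
def tri(obs): # list of (K,E,uv)
    A=[]
    for K,E,(u,v) in obs:
        P=K@E[:3]; A+= [u*P[2]-P[0], v*P[2]-P[1]]
    A=np.array(A); A/=np.linalg.norm(A[:,:3],axis=1)[:,None]
    x=np.linalg.lstsq(A[:,:3],-A[:,3],rcond=None)[0]
    return x,A@np.r_[x,1]
def atz(K,E,uv,z):
    r=E[:3,:3].T@np.linalg.inv(K)@np.r_[uv,1]; c=-E[:3,:3].T@E[:3,3]
    return c+r*(z-c[2])/r[2]
E
python3 - <<'E'
from h import *
ims=[]
Z=dict(mouse=.003,mouse_nose=.015,left_key_top=.041,right_key_top=.041,palm_cover_top=.049)
D={}
for c in("scene","side","wrist"):
    p,K,E=snap(c); ims.append(p); cv2.imwrite(f"pics/{c}0.png",p[:,:,::-1])
    for n,z in Z.items():
        for r in bot.place_of(c,n)[:1]:
            uv=np.array(r["centre"])*[512,384]; print(c,n,round(r["score"],2),uv.round(),atz(K,E,uv,z).round(4)); D.setdefault(n,[]).append((K,E,uv))
for n in D:
    if len(D[n])>1: print(n,*[a.round(4) for a in tri(D[n])])
m=np.vstack([np.hstack(ims[:2]),np.hstack([ims[2],ims[2]*0])])
cv2.imwrite("pics/all.png",cv2.resize(m,(800,600),interpolation=cv2.INTER_AREA)[:,:,::-1])
o=bot.get_obs(); print(o["clock"],o["eef_pos"],o["tool_rot"],o["grip_width"],o["ft_force"])
E
```

```text
scene mouse 0.78 [284. 254.] [0.5532 0.1183 0.003 ]
scene mouse_nose 0.98 [316. 238.] [0.4947 0.1322 0.015 ]
scene left_key_top 0.91 [299. 226.] [0.5141 0.107  0.041 ]
scene right_key_top 0.68 [314. 243.] [0.5173 0.1476 0.041 ]
scene palm_cover_top 0.77 [273. 244.] [0.5748 0.1113 0.049 ]
side mouse 0.87 [239. 233.] [0.5526 0.1238 0.003 ]
side mouse_nose 0.78 [262. 246.] [0.4891 0.1311 0.015 ]
side left_key_top 0.53 [259. 226.] [0.5135 0.1079 0.041 ]
side right_key_top 0.81 [246. 241.] [0.5157 0.151  0.041 ]
side palm_cover_top 0.83 [231. 212.] [0.5803 0.113  0.049 ]
mouse [0.5533 0.1202 0.0013] [-0.001  -0.0022 -0.0015  0.0019]
mouse_nose [0.491  0.1289 0.0088] [ 0.0004  0.0008  0.0006 -0.0007]
left_key_top [0.5138 0.107  0.0401] [-0.0001 -0.0003 -0.0002  0.0003]
right_key_top [0.5166 0.1481 0.0385] [-0.0006 -0.0013 -0.0009  0.0011]
palm_cover_top [0.5776 0.1152 0.0549] [-0.0005 -0.0011 -0.0007  0.0009]
0.9 [0.13566816 0.48125422 0.23131391] [1.36935156e-01 9.90580013e-01 2.26990179e-05 4.34511312e-06] 0.0854511567034855 [-0.19913069  0.52564771  0.4050414 ]
```

View pics/all.png

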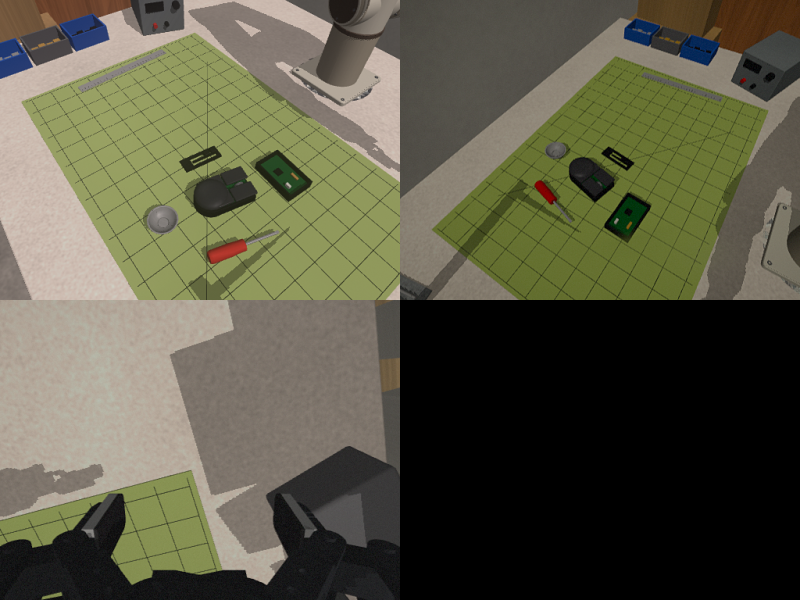

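The mouse's nose points at the robot (about -x), so its left key is on the -y side. The tool's closing line already runs across the mouse. I'll move above it with the fingers shutting on the way.

```bash
python3 -m creep '[0.4,-0.36,0,0,0,0.4,-0.36,0,0,0,0.4,-0.36,0,0,0,0.4,-0.36,0,0,0,0.4,-0.36,0,0,0,0.4,-0.36,0,0,0,0.4,-0.36,0,0,0,0.4,-0.36,0,0,0,0.4,-0.36,0,0,0,0.4,-0.36,0,0,0]'
python3 - <<'E'
from h import *
d=bot.camera("wrist"); print(np.array(d["T_tool_cam"]).round(3)); o=bot.get_obs(); print(o["joint_pos"],o["clock"],o["eef_pos"])
cv2.imwrite("pics/w1.png",d["pixels"][:,:,::-1])
E
```

```text
clock: 1.73
eef_pos: [0.4467, 0.2008, 0.2316]
tool_rot: [0.137, 0.991, 0.0, 0.0]
ft_force: [0.3, 0.0, -0.3]
grip_width: 0.0
grasp_force: 0.0
[[-0.001 -0.958 -0.286  0.073]
 [ 1.    -0.001 -0.    -0.001]
 [ 0.    -0.286  0.958 -0.142]
 [ 0.     0.     0.     1.   ]]
[ 0.41225343  0.2235549  -0.01707741  1.32666778 -0.00559952  0.69483527] 1.7833 [0.45220217 0.19589902 0.23132403]
```

View pics/w1.png

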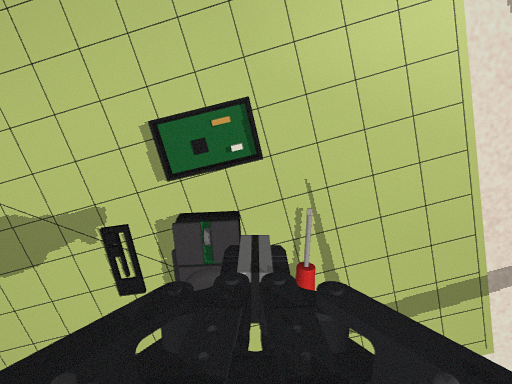

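```bash
cat > m.py <<'E'
from h import *
import json,sys,os
p,K,E=snap("wrist"); S=json.load(open("s.json")) if os.path.exists("s.json") else {}
for n,z in dict(mouse=.003,mouse_nose=.015,left_key_top=.041,right_key_top=.041,palm_cover_top=.049).items():
    for r in bot.place_of("wrist",n)[:1]:
        uv=np.array(r["centre"])*[512,384]; S.setdefault(n,[]).append([K.tolist(),E.tolist(),uv.tolist()])
        cv2.circle(p,tuple(int(a) for a in uv),2,(255,0,0),-1)
        print(n,round(r["score"],2),uv.round(),atz(K,E,uv,z).round(4),*([a.round(4) for a in tri([tuple(map(np.array,t)) for t in S[n]])] if len(S[n])>1 else []))
json.dump(S,open("s.json","w")); cv2.imwrite(sys.argv[1],p[:,:,::-1])
o=bot.get_obs();print(o["eef_pos"],o["clock"])
E
python3 -m creep '[0.13,-0.085,0,0,0,0.13,-0.085,0,0,0,0.13,-0.085,0,0,0,0.13,-0.085,0,0,0,0.13,-0.085,0,0,0,0.13,-0.085,0,0,0,0.13,-0.085,0,0,0]'
python3 m.py pics/w2.png
python3 -m creep '[0.02,-0.06,0.04,0,0,0.02,-0.06,0.04,0,0,0.02,-0.06,0.04,0,0,0.02,-0.06,0.04,0,0,0.02,-0.06,0.04,0,0]'
python3 m.py pics/w3.png
```

```text
clock: 2.37
eef_pos: [0.5747, 0.1178, 0.2309]
tool_rot: [0.137, 0.991, -0.0, -0.001]
ft_force: [0.2, -0.3, -0.2]
grip_width: -0.0001
grasp_force: 0.0
mouse 0.9 [247. 142.] [0.5506 0.1141 0.003 ]
mouse_nose 0.91 [246.  82.] [0.4887 0.1317 0.015 ]
right_key_top 0.95 [264. 110.] [0.5198 0.1416 0.041 ]
palm_cover_top 0.97 [247. 175.] [0.5773 0.108  0.049 ]
[0.5747595  0.11840929 0.23185373] 2.6667
clock: 3.08
eef_pos: [0.595, 0.058, 0.2711]
tool_rot: [0.137, 0.991, 0.0, -0.0]
ft_force: [-0.6, 0.5, -1.0]
grip_width: 0.0003
grasp_force: 0.0
mouse 0.89 [292. 108.] [0.5512 0.1168 0.003 ] [0.5496 0.1152 0.0167] [-0.0004 -0.0006  0.0004  0.0006]
mouse_nose 0.68 [292.  51.] [0.4892 0.1312 0.015 ] [0.4887 0.1317 0.0107] [-0.0001 -0.0001  0.0001  0.0001]
left_key_top 0.66 [274.  75.] [0.51   0.1024 0.041 ]
right_key_top 0.94 [314.  70.] [0.5161 0.1454 0.041 ] [0.5177 0.1409 0.0677] [ 0.0006  0.0008 -0.0006 -0.0008]
palm_cover_top 0.61 [295. 134.] [0.576  0.1093 0.049 ] [0.5751 0.1086 0.0578] [ 0.0002  0.0002 -0.0002 -0.0002]
[0.59488235 0.05830185 0.27071554] 3.3833
```

View pics/w2.png

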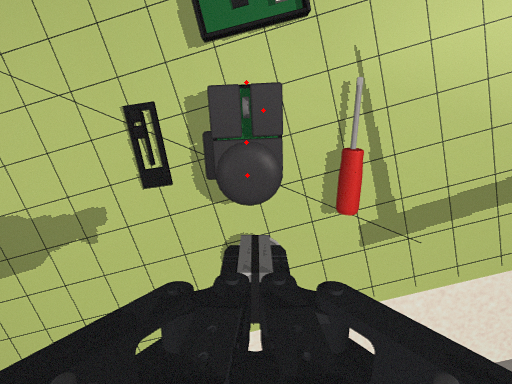

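View pics/w3.png

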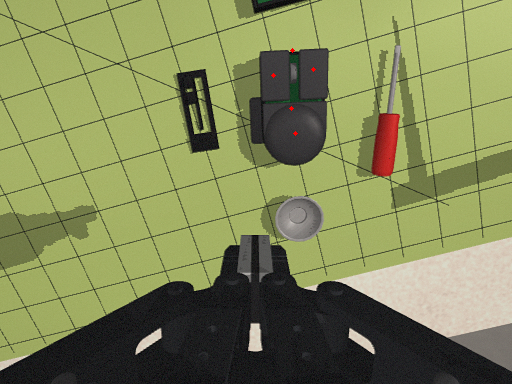

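The pictures agree with the networks: origin (.550, .116), yaw about 166°, left key (.509, .104), right key (.519, .145), palm (.576, .1095). Next I go above the left key.

```bash
python3 -m creep '[-0.0855,0.046,-0.1,0,0,-0.0855,0.046,-0.1,0,0,-0.0855,0.046,-0.1,0,0,-0.0855,0.046,-0.1,0,0,-0.0855,0.046,-0.21,0,0,-0.0855,0.046,-0.21,0,0,-0.0855,0.046,-0.21,0,0,-0.0855,0.046,-0.21,0,0,-0.0855,0.046,-0.21,0,0]'
python3 - <<'E'
from h import *
o=bot.get_obs();print(o["eef_pos"],o["ft_force"])
p,K,E=snap("side"); q,K2,E2=snap("wrist"); s,_,_=snap("scene")
m=np.hstack([cv2.resize(p[130:290,170:330],(390,390)),cv2.resize(s[150:310,210:370],(390,390))]); cv2.imwrite("pics/a.png",m[:,:,::-1])
E
```

```text
clock: 4.13
eef_pos: [0.5083, 0.1035, 0.0602]
tool_rot: [0.137, 0.991, -0.001, -0.002]
ft_force: [1.4, -0.1, 0.6]
grip_width: 0.0003
grasp_force: 0.0
[0.50832855 0.10352942 0.06022921] [ 1.42315253 -0.06256141  0.63429719]
```

View pics/a.png

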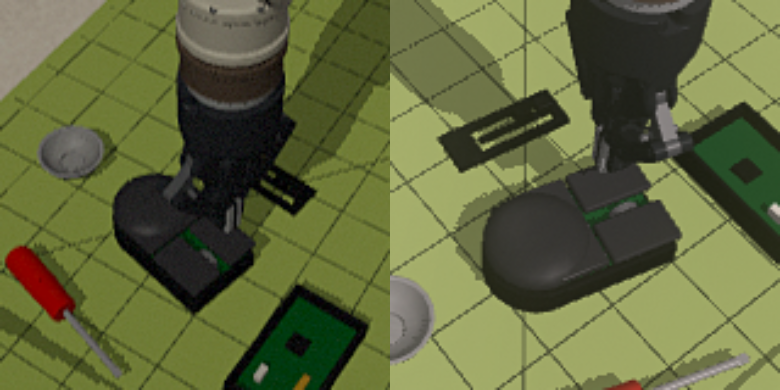

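The fingers are over the left key in both views, so I press it slowly.

```bash
python3 -m creep '[0,0,-0.012,0,0,0,0,-0.016,0,0,0,0,-0.018,0,0,0,0,-0.020,0,0,0,0,-0.022,0,0,0,0,-0.023,0,0,0,0,-0.024,0,0,0,0,-0.024,0,0]'
```

```text
clock: 4.95
eef_pos: [0.5107, 0.1036, 0.0379]
tool_rot: [0.137, 0.991, 0.0, 0.001]
ft_force: [-0.0, -0.3, 3.5]
grip_width: 0.0002
grasp_force: 1.9
```

```bash
python3 -m creep '[0,0,-0.001,0,0,0,0,-0.002,0,0,0,0,-0.003,0,0,0,0,-0.003,0,0]'
python3 -m creep '[0,0,-0.001,0,0,0,0,-0.001,0,0,0,0,-0.001,0,0]'
```

```text
clock: 5.28
eef_pos: [0.5107, 0.1036, 0.035]
tool_rot: [0.137, 0.991, 0.0, 0.001]
ft_force: [0.4, -0.1, 7.2]
grip_width: -0.0002
grasp_force: 3.9
clock: 5.53
eef_pos: [0.5107, 0.1036, 0.035]
tool_rot: [0.137, 0.991, 0.0, 0.001]
ft_force: [-1.5, -0.7, 13.8]
grip_width: -0.0002
grasp_force: 6.9
```

It stops hard at z = 0.035, the expected home height. On to the right key.

```bash
python3 -m creep '[0,0,0.03,0,0,0,0,0.03,0,0,0.0085,0.042,0.03,0,0,0.0085,0.042,0.03,0,0,0.0085,0.042,0.03,0,0,0.0085,0.042,0.03,0,0]'
python3 -m creep '[0,0,-0.012,0,0,0,0,-0.016,0,0,0,0,-0.018,0,0,0,0,-0.020,0,0,0,0,-0.022,0,0,0,0,-0.024,0,0,0,0,-0.026,0,0,0,0,-0.027,0,0,0,0,-0.028,0,0]'
python3 -m creep '[0,0,-0.001,0,0,0,0,-0.002,0,0,0,0,-0.002,0,0]'
```

```text
clock: 6.03
eef_pos: [0.5174, 0.1455, 0.0623]
tool_rot: [0.136, 0.991, -0.001, -0.001]
ft_force: [-0.2, -0.7, -0.1]
grip_width: -0.0001
grasp_force: 0.0
clock: 6.78
eef_pos: [0.5183, 0.1451, 0.0355]
tool_rot: [0.137, 0.991, -0.0, 0.0]
ft_force: [-2.5, -1.4, 4.9]
grip_width: -0.0003
grasp_force: 2.0
clock: 7.03
eef_pos: [0.5184, 0.1451, 0.035]
tool_rot: [0.137, 0.991, -0.0, 0.0]
ft_force: [-5.6, -3.2, 14.0]
grip_width: 0.0001
grasp_force: 7.1
```

The right key is home too, again at 0.035. The palm cover should be home at about 0.043.

```bash
python3 -m creep '[0,0,0.04,0,0,0,0,0.04,0,0,0,0,0.04,0,0,0.0575,-0.0355,0.04,0,0,0.0575,-0.0355,0.04,0,0,0.0575,-0.0355,0.04,0,0,0.0575,-0.0355,0.04,0,0]'
python3 -m creep '[0,0,-0.014,0,0,0,0,-0.018,0,0,0,0,-0.020,0,0,0,0,-0.022,0,0,0,0,-0.024,0,0,0,0,-0.026,0,0,0,0,-0.028,0,0,0,0,-0.029,0,0,0,0,-0.030,0,0]'
python3 -m creep '[0,0,-0.001,0,0,0,0,-0.002,0,0,0,0,-0.002,0,0]'
```

```text
clock: 7.62
eef_pos: [0.5761, 0.1093, 0.0719]
tool_rot: [0.138, 0.99, 0.0, -0.001]
ft_force: [-1.6, 0.0, 0.3]
grip_width: -0.0002
grasp_force: 0.0
clock: 8.37
eef_pos: [0.5753, 0.1104, 0.0438]
tool_rot: [0.137, 0.991, 0.0, -0.0]
ft_force: [-3.6, 1.2, 5.4]
grip_width: 0.0002
grasp_force: 2.5
clock: 8.62
eef_pos: [0.5755, 0.1104, 0.043]
tool_rot: [0.137, 0.991, 0.0, 0.0]
ft_force: [-8.2, 0.1, 13.3]
grip_width: -0.0001
grasp_force: 6.6
```

The palm cover is home at 0.043. I'll lift clear and check.

```bash
python3 -m creep '[0,0,0.04,0,0,0,0,0.08,0,0,0,0,0.12,0,0,0.03,0,0.2,0,0,0.03,0,0.2,0,0,0.03,0,0.2,0,0,0.03,0,0.2,0,0]'
rm s.json; python3 m.py pics/end.png
python3 - <<'E'
from h import *
p,K,E=snap("side"); s,_,_=snap("scene")
m=np.hstack([cv2.resize(p[130:290,170:330],(390,390)),cv2.resize(s[150:310,210:370],(390,390))]); cv2.imwrite("pics/b.png",m[:,:,::-1])
E
```

```text
clock: 9.2
eef_pos: [0.6094, 0.1101, 0.245]
tool_rot: [0.137, 0.991, 0.001, 0.005]
ft_force: [0.3, -0.3, 0.1]
grip_width: 0.0005
grasp_force: 0.0
mouse 0.92 [245. 105.] [0.5486 0.1163 0.003 ]
mouse_nose 0.93 [244.  47.] [0.4912 0.1317 0.015 ]
left_key_top 0.96 [220.  73.] [0.5109 0.1017 0.041 ]
right_key_top 0.79 [264.  67.] [0.5177 0.1458 0.041 ]
palm_cover_top 0.61 [248. 134.] [0.5752 0.1119 0.049 ]
[0.60474085 0.10982388 0.23919534] 9.5
```

View pics/b.png

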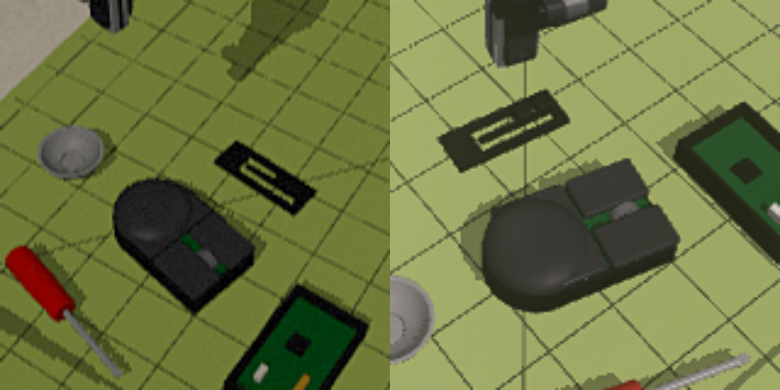

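All three parts sit low, the wheel now stands proud, and the mouse and the other things are where they were.

```bash
python3 -c "from workcell import bot; print(bot.job_done())"
```

```text
the job is handed in; nothing more can be done
None
```

I pressed the left key plate, the right key plate and then the palm cover, each to its hard stop; the mouse and the other things stayed in place, the arm finished clear, and the job is handed in (no verdict was returned).

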